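# Nip up the panel press with its fold-away crank handle

### The job

Bond the panel pack in the bench screw press: swing the handwheel's fold-away handle fully upright and crank with it clockwise until the press plate just touches the pack, then nip it up about an eighth of a turn more and no further, or the panes crack. Then fold the handle flat into the wheel again, with the press left tight, and let go. Leave the hand roller and the two waiting packs where they are.

Things in the scene. Friction and masses are not known exactly. Their poses are not given: they have to be found in the camera images.
- wheel_centre (a point): on a grey two-column bench screw press (base 150 x 190 mm, 0.22 m tall, fixed, turned up to 20 degrees): the point on the vertical axis of its bright dished handwheel on top, level with the handle's hinge, 12 mm above the dished face. Wheel 152 mm across; its rim stands 6 mm above the face and is 126 mm across inside.
- handwheel (a joint): turn of the wheel, rad, growing clockwise seen from above, which moves the plate down 16 mm a turn (the wheel keeps its height). Starts anywhere in 0 to 6.2, the plate 5 to 27 mm above the pack: 0.3 to 1.7 turns to go. It drags evenly with 0.4 N m, about 7.5 N at the upright handle, and so stays where it is left, tight or not.
- crank_handle (a joint): swing of the handle, rad: 0 = folded flat, lying in the dish from its hinge across the wheel's centre; 1.571 = upright, against its stop. A stiff hinge (0.08 N m) holds it where it is left. The hinge pin is level and tangential to the wheel, so the handle swings in the vertical plane through the wheel's axis.
- handle_hinge (a point): centre of the handle's hinge, 52 mm from the wheel's axis, between two small steel lugs, 23 mm wide in all and reaching 8 mm towards the wheel's centre; goes round with the wheel.
- handle_end (a point): centre of the handle's free end, 70 mm from the hinge along the handle. The black grip sleeve, 20 mm in diameter, runs from 15 to 70 mm from the hinge and spins freely on the handle; folded, its underside is 2 mm above the dished face.
- press_ram: the press's moving crosshead, origin at the centre of its underside; 22 mm below is the underside of its sprung plate (100 x 94 mm). Pack under it: top 62 to 70 mm above the worktop, not measured, so feel for it. From first touch the load rises about 100 N per rad of wheel (5 N per rad more at the handle): an eighth of a turn gives 80 N. Wanted 55 to 110 N; over 140 N panes crack.
- film_roller: bystander: hand roller, 151 mm long, lying left of the press; leave it.
- pack_b: bystander: waiting pack, 100 x 90 x 24 mm, on the steel tray right of the press; leave it.
- pack_c: bystander: waiting pack like the other, on the same tray; leave it.

How it is judged:
On the way, in this order (a step that is already met when the one before it is completed fails the run):
1. the handle has been swung fully upright (value of joint crank_handle above 1.4 rad), for 0.2 s.
2. with the handle out, the plate bears on the pack with 55 to 110 N (value of joint crank_handle above 1.2 rad and contact force between press_ram and anything else between 55 and 110 N), for 0.2 s.
At the end, for the whole second after the job is handed in: the handle lies folded flat in the wheel (within 0.12 rad), the plate bears on the pack with 55 to 110 N, the wheel is at rest (value of joint crank_handle below 0.12 rad and contact force between press_ram and anything else between 55 and 110 N and velocity of joint handwheel between -0.05 and 0.05 rad/s); the robot touches nothing.
It fails at once if the plate loads the pack with more than 140 N: the panes crack (contact force between press_ram and anything else above 140 N).
It fails at once if the roller or a waiting pack is shifted by more than 25 mm (distance of any of film_roller, pack_b, pack_c from where it was at the start of the episode above 0.025 m).
It also fails if it takes over 72 s, if anything falls off the work surface, if the arm or the gripper's body presses on something with over 40 N, if the wrist force passes 120 N, or if a joint passes its speed limit or range.

### The arm

A 6-joint arm with a two-finger parallel gripper is mounted at the origin on a cart in front of the work surface, level with it; the furniture and walls round the work are solid. World frame = base frame: x ahead of the robot, y to its left, z up, the work surface at z = 0. Lengths are in m, angles in rad, forces in N, time in s.
With the tool pointing down it reaches from about 0.35 to 0.925 m from the base axis. Payload 6.4 kg.
Tool frame: the origin (TCP) lies at the very end of the fingers, on their centre line; the grasp point (between the pads) lies 19 mm behind it; z points along the fingers, y is the line along which they close (so a half turn about z gives the same grasp; the last joint's range is limited). The gripper opens to 85 mm and grips with 20 to 120 N. Pads are 22 mm wide; open, the fingers measure 114 mm over their backs; the gripper's body (76 mm by 85 mm) begins 54 mm behind the grasp point. The pads swing forward as they close: fully open they stand 13 mm farther back than shut.
Start: joints at [-1.304, 0.245, 1.558, -0, 1.339, -0.174], TCP at [0.277, -0.588, 0.231] pointing down, gripper open.
Joint ranges: [-3.13, 3.13], [-1.02, 2.26], [0.13, 2.54], [-0.95, 4.09], [0.21, 2.88], [-2.74, 2.74]. Speed limits (rad/s): [2.57, 2.57, 3.14, 3.14, 3.14, 3.14].

### API

Orientations are given as a unit quaternion [w, x, y, z].
In Python, from plant import ctrl, optics gives the robot as it stands.
- The arm moves only by the shell command python3 -m creep 'ROWS'. ROWS is JSON, a list that holds one entry, the list of rows, each a list of 7 numbers: the turn, a rotation vector about the world's x, y, z in units of 6 degrees (1.0 is 6 degrees), then the shift along the world's x, y, z in m, then the finger opening in m, from 0 to 0.0854. A call has 1 to 5 rows; each row is the pose to reach, as a shift and turn from the pose commanded when the call began; what a row does not reach only later rows make up. A row lasts 1/10 s, in which the tool goes at most 50 mm and 8.59 degrees, less where a joint would pass 70% of its speed; a pose out of reach is approached as far as the arm can. A call with a gripper value outside its range is refused whole. The fingers move at their own pace and stop on an object; the grip force is fixed at half the most. Time passes only in rows, so rows that repeat a pose let the fingers close. It gives the time, the measured TCP pose, the force, the opening and the grip force at its end, in the units of the state.
- ctrl.state(): the state, without advancing time (a new reading comes with each control period).
- optics.grab_frame(name): name is "side" or "top"; returns (picture, depth): 400x640x3 uint8, red, green, blue; 400x640 float32, m along the optical axis (not along the pixel's ray), 0 where there is no reading.
- optics.calibration(name): a dict with "camera_matrix" (3x3 intrinsics, pixels), "R" (3x3) and "t" (3): a world point X has camera coordinates R X + t. Camera axes: x right, y down, z forward; pixel columns grow to the right and rows downward; lengths in m; the calibration is good to about 2 mm. A picture is of the moment at which its call begins. calibration takes no time and is no camera call.
- ctrl.close_job(): hands the job in; it is judged then, once.
The state is a dict: "clock": time; "q": joint angles; "joint_vel": joint speeds; "effort": joint torques, N m; "ee_pos": TCP position; "eef_rot": TCP orientation; "ft_force": force on the tool from outside, world axes, zero at the start; "wrist_torque": the same for the moment, N m; "finger_gap": finger opening in m; "finger_force": force on a finger pad.
Only numpy, scipy, OpenCV 4.12 (cv2) and the standard library are available. Lean on these libraries where they do the work, as an engineer would, in place of code of your own. Each camera call takes 0.05 s, during which the arm holds its last target. There are 200 camera calls.

## Working session

There is one attempt and no reset: what is moved stays moved. The work goes in short steps, Python scripts to look and compute and a shell command to move; the robot and the scene stay as the last step left them, time stands still between calls to the robot, and variables do not carry over. Pictures are saved under pics/ and viewed, at most 10 in all, crops included, and the job is handed in when it is done.

```bash
ls; mkdir -p pics
python3 - <<'E'
from plant import ctrl, optics
import numpy as np, cv2
for n in ("top","side"):
    p,d=optics.grab_frame(n); np.savez(f"pics/{n}0.npz",p=p,d=d)
    cv2.imwrite(f"pics/{n}0.png",p[:,:,::-1])
    c=optics.calibration(n); print(n,np.round(c["camera_matrix"],1).tolist(),np.round(-c["R"].T@c["t"],3),np.round(c["R"],2).tolist())
s=ctrl.state(); print(s)
E
```

```text
pics
top [[396.4, 0.0, 316.2], [0.0, 396.4, 202.1], [0.0, 0.0, 1.0]] [ 0.47  -0.061  1.19 ] [[-0.03, -1.0, 0.0], [-1.0, 0.03, -0.04], [0.04, -0.0, -1.0]]
side [[520.9, 0.0, 326.6], [0.0, 520.9, 197.1], [0.0, 0.0, 1.0]] [0.059 1.029 0.897] [[-0.92, -0.39, -0.01], [-0.2, 0.5, -0.84], [0.33, -0.77, -0.54]]
{'clock': 0.1, 'q': array([-1.30411988e+00,  2.45755811e-01,  1.55889893e+00,  2.16236697e-05,
        1.33866274e+00, -1.74103882e-01]), 'joint_vel': array([ 0.00058139, -0.0033304 , -0.00201125, -0.00323539, -0.00024172,
        0.00107335]), 'effort': array([ 8.57864379e-04, -4.30666566e+01, -3.27132726e+01, -3.07655034e-05,
        2.76385465e-03,  1.38734924e-05]), 'ee_pos': array([ 0.27719539, -0.5873852 ,  0.23027943]), 'eef_rot': array([-8.61978284e-04,  9.75812413e-01,  2.18607848e-01, -2.93953187e-05]), 'ft_force': array([ 0.85291472, -0.02236638, -1.44422647]), 'wrist_torque': array([-0.00352069,  0.01979059, -0.02224368]), 'finger_force': 0.0, 'finger_gap': 0.0855835910184335}
```

View pics/top0.png

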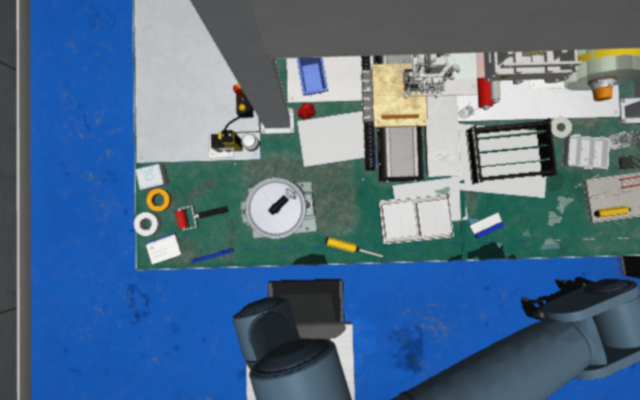

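View pics/side0.png

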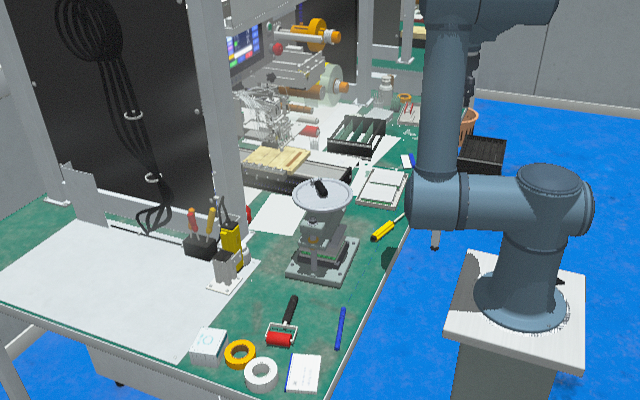

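Top: the wheel is a bright disc near (275,208), with the black grip from about (270,213) to (287,198) and the hinge at upper right. The side view shows the wheel at (323,190), with a post behind it. Next I'll measure these.

```bash
cat > h.py <<'E'
import numpy as np, cv2
from plant import ctrl, optics
def ray(n,uv,z):
    c=optics.calibration(n); K=c["camera_matrix"];R=np.array(c["R"]);t=np.array(c["t"])
    o=-R.T@t; d=R.T@np.linalg.inv(K)@np.array([uv[0],uv[1],1.]); return o+d*(z-o[2])/d[2]
def cloud(n,d):
    c=optics.calibration(n); K=np.array(c["camera_matrix"]);R=np.array(c["R"]);t=np.array(c["t"])
    v,u=np.indices(d.shape); P=np.stack([(u-K[0,2])/K[0,0]*d,(v-K[1,2])/K[1,1]*d,d],-1)
    return (P-t)@R
def tcp():
    s=ctrl.state(); return s
E
python3 - <<'E'
from h import *
out=[]
for n,(x,y,w,h) in (("top",(230,165,100,80)),("side",(275,160,100,80))):
    f=np.load(f"pics/{n}0.npz"); p,d=f["p"],f["d"]; X=cloud(n,d)
    out.append(cv2.resize(p[y:y+h,x:x+w,::-1],None,fx=7.5 if 0 else 4,fy=4,interpolation=cv2.INTER_CUBIC))
    sub=np.zeros(d.shape,bool); sub[y:y+h,x:x+w]=1
    g=p.max(2)
    rim=sub&(X[...,2]>0.195)&(X[...,2]<0.29)&(d>0)
    print(n,rim.sum(),"z pct",np.percentile(X[rim][:,2],[5,25,50,75,95]).round(4))
    m=(rim).astype(np.uint8); c,_=cv2.findContours(m,0,1); c=max(c,key=cv2.contourArea); e=cv2.fitEllipse(c); print("ellipse",e, "z.22",ray(n,e[0],.22))
    lo,hi=X[rim].min(0),X[rim].max(0); print(lo,hi)
    b=rim&(g<70); print("black",b.sum(),X[b].mean(0),X[b][:,2].max()); 
    if b.sum()>5:
        uv=np.argwhere(b)[:,::-1].astype(np.float32); r=cv2.minAreaRect(uv); print(r, [ray(n,q,.224).round(4).tolist() for q in cv2.boxPoints(r)])
cv2.imwrite("pics/crop0.png",np.vstack(out)[:600])
E
```

```text
top 2921 z pct [0.2078 0.2098 0.2115 0.2147 0.2283]
ellipse ((275.6986389160156, 208.08860778808594), (60.12217330932617, 60.31855773925781), 69.7384033203125) z.22 [0.49434421 0.03684677 0.22      ]
[ 0.42036467 -0.03937219  0.19502137] [0.56952803 0.11654244 0.23498591]
black 134 [0.50151529 0.03035299 0.23049168] 0.23498590712767184
((278.2500305175781, 204.75003051757812), (7.071067810058594, 20.50609588623047), 45.0) [[0.4913, 0.0541, 0.224], [0.5257, 0.0178, 0.224], [0.5131, 0.0059, 0.224], [0.4788, 0.0422, 0.224]]
side 1739 z pct [0.2068 0.2087 0.2102 0.2136 0.2267]
ellipse ((321.98846435546875, 195.4591064453125), (35.18072509765625, 60.53541564941406), 88.91859436035156) z.22 [0.48828256 0.05711413 0.22      ]
[ 0.42030609 -0.03472483  0.19957903] [0.57045414 0.11618543 0.23285596]
black 129 [0.49966435 0.03875491 0.22584999] 0.23285596204581974
((320.6883544921875, 188.41436767578125), (17.379724502563477, 8.524341583251953), 65.55604553222656) [[0.5304, 0.0144, 0.224], [0.5191, -0.0086, 0.224], [0.4735, 0.0537, 0.224], [0.4847, 0.075, 0.224]]
```

View pics/crop0.png

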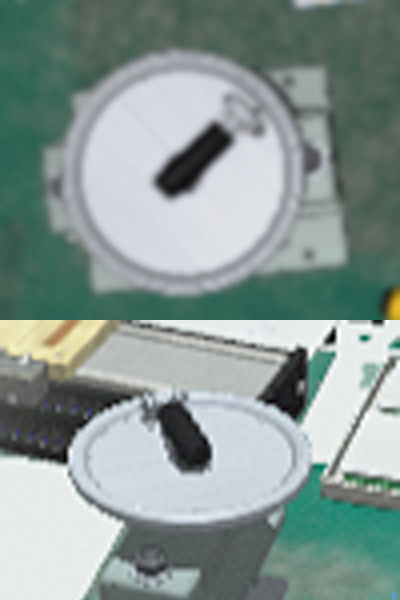

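Centre is about (0.495, 0.0385), and the hinge direction is about -46°. The grip ends I measured agree with the sizes given, and the handle lies flat (axis z about 0.222). Moving above the handle.

```bash
python3 -m creep '[[[0,0,3,0.02,0.04,0.09,0.044],[0,0,4,0.03,0.08,0.10,0.044],[0,0,5,0.045,0.12,0.10,0.044],[0,0,6,0.06,0.16,0.10,0.044],[0,0,7,0.075,0.2,0.10,0.044]]]'; python3 -c "
from h import *
s=ctrl.state();print(s['q'].round(3),s['ft_force'])"
```

```text
clock: 0.6
ee_pos: [0.3504, -0.3926, 0.332]
eef_rot: [0.001, 0.831, 0.556, 0.0]
ft_force: [0.8, -0.0, -0.7]
finger_gap: 0.0442
finger_force: 0.0
[-1.058 -0.118  1.756  0.     1.502 -0.666] [ 0.79931891 -0.01118914 -0.7336611 ]
```

```bash
python3 -m creep '[[[0,0,1.2,0.015,0.045,0,0.044],[0,0,2.4,0.03,0.09,0,0.044],[0,0,3.6,0.045,0.135,0,0.044],[0,0,4.8,0.06,0.18,0,0.044],[0,0,6,0.075,0.225,0,0.044]]]' >/dev/null; python3 -m creep '[[[0,0,1.2,0.014,0.045,0,0.044],[0,0,2.4,0.028,0.09,0,0.044],[0,0,3.6,0.042,0.135,-0.01,0.044],[0,0,4.8,0.056,0.18,-0.03,0.044],[0,0,5.2,0.068,0.208,-0.05,0.044]]]'; python3 -c "
from h import *
from scipy.spatial.transform import Rotation as R
s=ctrl.state();print(s['q'].round(3),s['ft_force']);w=s['eef_rot'];print(R.from_quat([w[1],w[2],w[3],w[0]]).as_matrix().round(3))"
```

```text
clock: 1.6
ee_pos: [0.4932, 0.0417, 0.2807]
eef_rot: [0.0, 0.385, 0.923, 0.0]
ft_force: [0.8, -0.3, -0.3]
finger_gap: 0.044
finger_force: 0.0
[-0.145 -0.168  1.893  0.     1.416 -0.927] [ 0.75583248 -0.34507537 -0.25844298]
[[-0.704  0.71   0.001]
 [ 0.71   0.704  0.   ]
 [-0.001  0.001 -1.   ]]
```

```bash
python3 -m creep '[[[0,0,0,0,0,-0.02,0.044],[0,0,0,0,0,-0.04,0.044],[0,0,0,0,0,-0.052,0.044],[0,0,0,0,0,-0.06,0.044],[0,0,0,0,0,-0.063,0.044]]]'; python3 -m creep '[[[0,0,0,0,0,0,0.035],[0,0,0,0,0,0,0.028],[0,0,0,0,0,0,0.022],[0,0,0,0,0,0,0.01],[0,0,0,0,0,0,0.01]]]'
python3 - <<'E'
from h import *
p,d=optics.grab_frame("top"); q,_=optics.grab_frame("side")
a=cv2.resize(p[165:245,230:330,::-1],None,fx=4,fy=4); b=cv2.resize(q[140:220,275:375,::-1],None,fx=4,fy=4)
cv2.imwrite("pics/g1.png",np.hstack([a,b]))
E
```

```text
clock: 2.1
ee_pos: [0.4928, 0.0387, 0.2175]
eef_rot: [-0.0, 0.387, 0.922, -0.0]
ft_force: [0.6, 0.7, -0.2]
finger_gap: 0.0442
finger_force: 0.0
clock: 2.6
ee_pos: [0.4939, 0.0392, 0.2193]
eef_rot: [0.001, 0.387, 0.922, 0.001]
ft_force: [2.4, 2.9, 3.4]
finger_gap: 0.0177
finger_force: 58.9
```

View pics/g1.png

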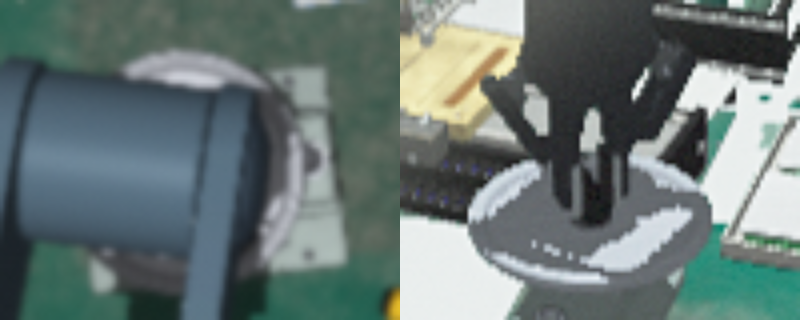

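The side view shows both fingers straddling the sleeve. The 17.7 mm gap means they hold it above its axis, so I'll regrip a little lower.

```bash
python3 -m creep '[[[0,0,0,0,0,0,0.03],[0,0,0,0,0,0,0.03],[0,0,0,0,0,-0.002,0.03],[0,0,0,0,0,-0.004,0.03],[0,0,0,0,0,-0.004,0.03]]]'; python3 -m creep '[[[0,0,0,0,0,0,0.022],[0,0,0,0,0,0,0.015],[0,0,0,0,0,0,0.01],[0,0,0,0,0,0,0.01],[0,0,0,0,0,0,0.01]]]'
```

```text
clock: 3.2
ee_pos: [0.4925, 0.0389, 0.2133]
eef_rot: [-0.001, 0.387, 0.922, -0.0]
ft_force: [0.3, -0.1, -0.3]
finger_gap: 0.0297
finger_force: 0.0
clock: 3.7
ee_pos: [0.4934, 0.0397, 0.2143]
eef_rot: [0.0, 0.387, 0.922, 0.001]
ft_force: [3.5, 5.2, 0.0]
finger_gap: 0.0179
finger_force: 58.4
```

```bash
python3 -m creep '[[[0,0,0,0.0005,-0.0005,0.0086,0.01],[0,0,0,0.0019,-0.0019,0.017,0.01],[0,0,0,0.0042,-0.0043,0.025,0.01],[0,0,0,0.0074,-0.0075,0.0323,0.01],[0,0,0,0.0113,-0.0115,0.0389,0.01]]]'
```

```text
clock: 4.2
ee_pos: [0.5045, 0.0274, 0.2503]
eef_rot: [-0.0, 0.387, 0.922, 0.0]
ft_force: [10.4, 2.4, -15.3]
finger_gap: 0.0169
finger_force: 58.9
```

```bash
python3 -m creep '[[[0,0,0,0.0046,-0.0047,0.0056,0.01],[0,0,0,0.0097,-0.0099,0.0101,0.01],[0,0,0,0.0153,-0.0156,0.0134,0.01],[0,0,0,0.0212,-0.0216,0.0154,0.01],[0,0,0,0.0272,-0.0278,0.0161,0.01]]]';python3 -m creep '[[[0,0,0,0.0015,-0.0015,0,0.01],[0,0,0,0.002,-0.002,0,0.01],[0,0,0,0.002,-0.002,0,0.01],[0,0,0,0.002,-0.002,0,0.01]]]'
python3 - <<'E'
from h import *
q,d=optics.grab_frame("side")
cv2.imwrite("pics/up1.png",cv2.resize(q[120:220,265:385,::-1],None,fx=5,fy=5))
E
```

```text
clock: 4.7
ee_pos: [0.531, -0.0005, 0.2681]
eef_rot: [-0.001, 0.387, 0.922, -0.001]
ft_force: [0.9, 0.0, 0.1]
finger_gap: 0.01
finger_force: 0.0
clock: 5.1
ee_pos: [0.5335, -0.0023, 0.2694]
eef_rot: [0.0, 0.387, 0.922, -0.0]
ft_force: [0.5, -0.2, -0.4]
finger_gap: 0.0099
finger_force: 0.0
```

View pics/up1.png

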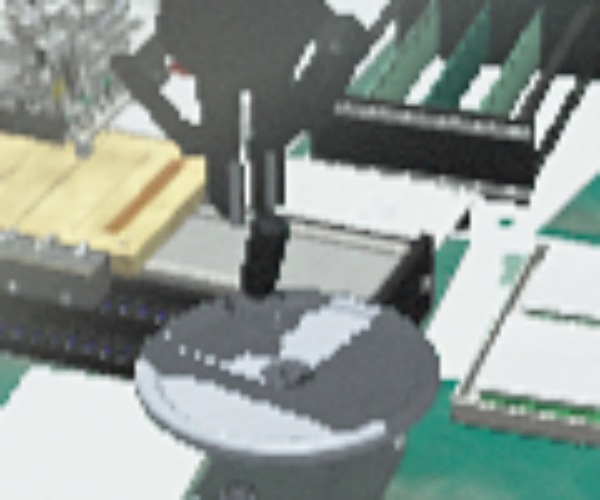

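The grip slipped off near the end. The handle stands partly up, leaning towards the wheel's centre, from (250,295) to (275,225) in the crop. I'll measure its angle.

Run:
```python
from h import *
q,d=optics.grab_frame("side"); X=cloud("side",d)
g=q.max(2); m=(g<60)&(d>0)&(X[...,2]>.226)&(X[...,2]<.31)
u=np.array([.70,-.714]); r=(X[...,:2]-[.495,.0385])@u; t=(X[...,:2]-[.495,.0385])@np.array([.714,.70])
m&=(abs(t)<.02)&(r>-.02)&(r<.09)
for z in np.arange(.226,.3,.006):
    k=m&(abs(X[...,2]-z)<.003)
    if k.sum(): print(z.round(3),k.sum(),"r",r[k].min().round(4),r[k].max().round(4),"t",t[k].min().round(4),t[k].max().round(4))
```

```text
0.232 1 r 0.0381 0.0381 t 0.0021 0.0021
0.238 9 r 0.0319 0.0421 t -0.0048 0.0078
0.244 10 r 0.0297 0.0338 t -0.0067 0.0087
0.25 10 r 0.0268 0.0363 t -0.0053 0.0084
0.256 10 r 0.0243 0.0316 t -0.0044 0.0092
0.262 10 r 0.0208 0.0309 t -0.0065 0.0094
0.268 11 r 0.0148 0.0248 t -0.0031 0.0093
0.274 14 r 0.0143 0.052 t -0.0061 0.0097
0.28 27 r 0.0119 0.0563 t -0.0179 0.0152
0.286 8 r 0.0218 0.0538 t -0.0174 0.0067
0.292 6 r 0.0451 0.0544 t -0.0167 -0.0036
0.298 5 r 0.0455 0.0514 t -0.0178 -0.0036
```

```bash
python3 -m creep '[[[0,0,0,0,0,0.036,0],[0,0,0,-0.025,0.0255,0.036,0],[0,0,0,-0.05,0.051,0.036,0],[0,0,0,-0.05,0.051,0.015,0],[0,0,0,-0.05,0.051,-0.006,0]]]';python3 -m creep '[[[0,0,0,0.008,-0.008,0,0],[0,0,0,0.016,-0.0163,0,0],[0,0,0,0.022,-0.0224,0,0],[0,0,0,0.027,-0.0275,0,0],[0,0,0,0.03,-0.0306,0,0]]]'
```

```text
clock: 5.7
ee_pos: [0.4835, 0.0494, 0.2638]
eef_rot: [0.002, 0.386, 0.922, 0.0]
ft_force: [0.4, -0.4, -0.2]
finger_gap: 0.0
finger_force: 0.0
clock: 6.2
ee_pos: [0.5146, 0.0171, 0.264]
eef_rot: [0.001, 0.387, 0.922, 0.0]
ft_force: [-1.6, 1.1, 0.4]
finger_gap: -0.0001
finger_force: 0.8
```

```bash
python3 -m creep '[[[0,0,0,0.0015,-0.0015,0,0],[0,0,0,0.003,-0.003,0,0],[0,0,0,0.003,-0.003,0,0]]]';python3 -m creep '[[[0,0,0,0.0015,-0.0015,0,0],[0,0,0,0.003,-0.003,0,0],[0,0,0,0.003,-0.003,0,0]]]'
```

```text
clock: 6.5
ee_pos: [0.5165, 0.0151, 0.2632]
eef_rot: [-0.0, 0.387, 0.922, 0.0]
ft_force: [-1.5, 1.1, 1.3]
finger_gap: 0.0004
finger_force: 0.8
clock: 6.8
ee_pos: [0.5174, 0.0147, 0.2632]
eef_rot: [-0.004, 0.387, 0.922, 0.002]
ft_force: [-10.4, 11.0, 8.4]
finger_gap: -0.0001
finger_force: 7.8
```

Handle is against its stop. Now gripping it from above.

```bash
python3 -m creep '[[[0,0,0,-0.006,0.006,0,0],[0,0,0,-0.006,0.006,0.045,0.02],[0,0,0,0.012,-0.009,0.05,0.05],[0,0,0,0.012,-0.009,0.05,0.05],[0,0,0,0.012,-0.009,0.02,0.05]]]';python3 -m creep '[[[0,0,0,0,0,-0.02,0.05],[0,0,0,0,0,-0.04,0.05],[0,0,0,0,0,-0.04,0.035],[0,0,0,0,0,-0.04,0.02],[0,0,0,0,0,-0.04,0.01]]]';python3 -m creep '[[[0,0,0,0,0,0,0.01],[0,0,0,0,0,0,0.01],[0,0,0,0,0,0,0.01]]]'
python3 - <<'E'
from h import *
q,d=optics.grab_frame("side")
cv2.imwrite("pics/up2.png",cv2.resize(q[120:220,265:385,::-1],None,fx=4,fy=4))
E
```

```text
clock: 7.3
ee_pos: [0.534, 0.0023, 0.2869]
eef_rot: [0.005, 0.387, 0.922, 0.001]
ft_force: [-0.1, -0.2, -0.2]
finger_gap: 0.0499
finger_force: 0.0
clock: 7.8
ee_pos: [0.5304, 0.0026, 0.2427]
eef_rot: [-0.001, 0.387, 0.922, -0.001]
ft_force: [-4.1, -2.8, -4.8]
finger_gap: 0.0187
finger_force: 58.6
clock: 8.1
ee_pos: [0.5304, 0.0026, 0.2427]
eef_rot: [-0.001, 0.387, 0.922, -0.001]
ft_force: [-4.1, -2.4, -4.6]
finger_gap: 0.0184
finger_force: 58.6
```

View pics/up2.png

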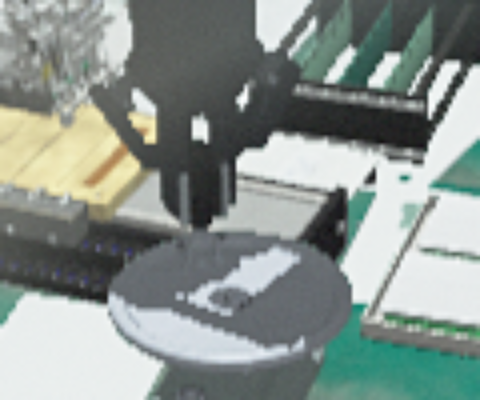

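```bash
cat > chk.py <<'E'
import sys
from h import *
C=np.array([.495,.0385])
s=ctrl.state(); p=s["ee_pos"][:2]-C; a=np.arctan2(p[1],p[0]); F=s["ft_force"]
t=np.array([np.sin(a),-np.cos(a)]); n=p/np.hypot(*p); f=-F[:2]@t
print(f"t{s['clock']:.2f} ang {np.degrees(a):.1f} R {np.hypot(*p)*1e3:.1f} resist {f:.2f} radial {F[:2]@n:.2f} Fz {F[2]:.1f} Mz {s['wrist_torque'][2]:.2f} q6 {s['q'][5]:.2f} gap {s['finger_gap']:.4f}")
sys.exit(f>float(sys.argv[1]) if len(sys.argv)>1 else 0)
E
python3 chk.py
python3 - <<'E'
import numpy as np
for k in range(9):
    a0=-44.2-40*k; a=np.radians(a0-8*np.arange(1,6)); b=np.radians(a0)
    print(k,a0,"|"," ".join(f"{52*(np.cos(x)-np.cos(b)):.1f},{52*(np.sin(x)-np.sin(b)):.1f}" for x in a))
E
```

```text
t8.15 ang -45.4 R 50.4 resist -5.17 radial -1.49 Fz -4.7 Mz -0.01 q6 -0.98 gap 0.0182
0 -44.2 | -5.4,-4.8 -11.4,-8.9 -18.0,-12.0 -24.9,-14.2 -32.0,-15.5
1 -84.2 | -7.3,-0.2 -14.5,0.6 -21.5,2.3 -28.2,5.1 -34.5,8.7
2 -124.2 | -5.7,4.5 -10.7,9.7 -15.0,15.6 -18.3,22.0 -20.8,28.8
3 -164.2 | -1.5,7.1 -2.0,14.3 -1.4,21.6 0.1,28.7 2.6,35.5
4 -204.2 | 3.4,6.4 7.7,12.2 12.8,17.4 18.5,21.9 24.8,25.5
5 -244.2 | 6.7,2.7 13.8,4.4 21.0,5.2 28.2,4.9 35.4,3.6
6 -284.2 | 6.9,-2.3 13.4,-5.5 19.4,-9.5 24.8,-14.4 29.4,-20.0
7 -324.2 | 3.8,-6.2 6.8,-12.8 8.7,-19.8 9.7,-27.0 9.7,-34.2
8 -364.2 | -1.0,-7.2 -3.1,-14.1 -6.0,-20.8 -9.9,-26.9 -14.6,-32.4
```

```bash
python3 -m creep '[[[0,0,0,-0.0054,-0.0048,0,0.01],[0,0,0,-0.0114,-0.0089,0,0.01],[0,0,0,-0.018,-0.012,0,0.01],[0,0,0,-0.0249,-0.0142,0,0.01],[0,0,0,-0.032,-0.0155,0,0.01]]]' >/dev/null; python3 chk.py 25 && python3 -m creep '[[[0,0,0,-0.0073,-0.0002,0,0.01],[0,0,0,-0.0145,0.0006,0,0.01],[0,0,0,-0.0215,0.0023,0,0.01],[0,0,0,-0.0282,0.0051,0,0.01],[0,0,0,-0.0345,0.0087,0,0.01]]]' >/dev/null; python3 chk.py
```

```text
t8.65 ang -84.0 R 50.7 resist 7.91 radial -0.95 Fz -10.3 Mz -0.02 q6 -1.03 gap 0.0186
t8.65 ang -84.0 R 50.7 resist 7.91 radial -0.95 Fz -10.3 Mz -0.02 q6 -1.03 gap 0.0186False
```

```bash
sed -i 's/sys.exit(f>/sys.exit(int(f>/; s/if len(sys.argv)>1 else 0)/) if len(sys.argv)>1 else 0)/' chk.py; tail -1 chk.py; python3 -m creep '[[[0,0,0,-0.0073,-0.0002,0,0.01],[0,0,0,-0.0145,0.0006,0,0.01],[0,0,0,-0.0215,0.0023,0,0.01],[0,0,0,-0.0282,0.0051,0,0.01],[0,0,0,-0.0345,0.0087,0,0.01]]]' >/dev/null; python3 chk.py 10 && python3 -m creep '[[[0,0,0,-0.0057,0.0045,0,0.01],[0,0,0,-0.0107,0.0097,0,0.01],[0,0,0,-0.015,0.0156,0,0.01]]]' >/dev/null; python3 chk.py
```

```text
sys.exit(int(f>float(sys.argv[1]) ) if len(sys.argv)>1 else 0)
t9.15 ang -124.5 R 51.6 resist 7.56 radial -3.56 Fz -11.1 Mz 0.03 q6 -1.03 gap 0.0187
t9.45 ang -148.3 R 52.2 resist 6.97 radial -2.60 Fz -11.8 Mz -0.02 q6 -1.00 gap 0.0183
```

```bash
python3 -m creep '[[[0,0,0,-0.0033,0.0064,0,0.01],[0,0,0,-0.0058,0.0132,0,0.01]]]' >/dev/null; python3 chk.py 9 && python3 -m creep '[[[0,0,0,-0.0015,0.0071,0,0.01],[0,0,0,-0.002,0.0143,0,0.01],[0,0,0,-0.0014,0.0216,0,0.01]]]' >/dev/null; python3 chk.py 9 && python3 -m creep '[[[0,0,0,0.0015,0.0071,0,0.01],[0,0,0,0.004,0.0139,0,0.01]]]' >/dev/null; python3 chk.py 9 && python3 -m creep '[[[0,0,0,0.0034,0.0064,0,0.01],[0,0,0,0.0077,0.0122,0,0.01],[0,0,0,0.0128,0.0174,0,0.01]]]' >/dev/null; python3 chk.py
```

```text
t9.65 ang -163.9 R 52.6 resist 7.95 radial -2.47 Fz -10.1 Mz -0.01 q6 -0.98 gap 0.0187
t9.95 ang 172.6 R 53.1 resist 7.45 radial -0.60 Fz -7.3 Mz -0.03 q6 -0.93 gap 0.0184
t10.15 ang 156.9 R 53.4 resist 7.89 radial -0.24 Fz -6.4 Mz -0.02 q6 -0.89 gap 0.0186
t10.45 ang 133.5 R 53.6 resist 7.65 radial 1.62 Fz -4.1 Mz -0.02 q6 -0.85 gap 0.0187
```

```bash
python3 -m creep '[[[0,0,0,0.0057,0.0045,0,0.01],[0,0,0,0.012,0.0081,0,0.01]]]' >/dev/null; python3 chk.py 9 && python3 -m creep '[[[0,0,0,0.0067,0.0027,0,0.01],[0,0,0,0.0138,0.0044,0,0.01],[0,0,0,0.021,0.0052,0,0.01]]]' >/dev/null; python3 chk.py 9 && python3 -m creep '[[[0,0,0,0.0072,-0.0003,0,0.01],[0,0,0,0.0144,-0.0016,0,0.01]]]' >/dev/null; python3 chk.py 9 && python3 -m creep '[[[0,0,0,0.0069,-0.0023,0,0.01],[0,0,0,0.0134,-0.0055,0,0.01],[0,0,0,0.0194,-0.0095,0,0.01]]]' >/dev/null; python3 chk.py
```

```text
t10.65 ang 117.8 R 53.5 resist 7.71 radial 0.20 Fz -4.5 Mz -0.01 q6 -0.83 gap 0.0188
t10.95 ang 94.4 R 53.3 resist 7.57 radial 0.03 Fz -2.3 Mz -0.03 q6 -0.82 gap 0.0184
t11.15 ang 78.7 R 53.0 resist 8.29 radial 0.15 Fz -3.8 Mz -0.02 q6 -0.82 gap 0.0184
t11.45 ang 55.1 R 52.4 resist 8.52 radial 0.08 Fz -3.7 Mz 0.03 q6 -0.84 gap 0.0189
```

```bash
python3 -m creep '[[[0,0,0,0.0054,-0.0049,0,0.01],[0,0,0,0.01,-0.0105,0,0.01]]]' >/dev/null; python3 chk.py 9.3 && python3 -m creep '[[[0,0,0,0.0038,-0.0062,0,0.01],[0,0,0,0.0068,-0.0128,0,0.01]]]' >/dev/null; python3 chk.py 9.3
```

```text
t11.65 ang 39.2 R 52.0 resist 7.90 radial 1.36 Fz -4.3 Mz -0.03 q6 -0.86 gap 0.0186
t11.85 ang 23.1 R 51.5 resist 7.94 radial -0.08 Fz -5.1 Mz 0.01 q6 -0.88 gap 0.0185
```

```bash
python3 -m creep '[[[0,0,0,0.0019,-0.007,0,0.01],[0,0,0,0.0029,-0.0142,0,0.01],[0,0,0,0.0029,-0.0214,0,0.01]]]' >/dev/null; python3 chk.py 9.2 && python3 -m creep '[[[0,0,0,-0.001,-0.0072,0,0.01],[0,0,0,-0.0031,-0.0141,0,0.01]]]' >/dev/null; python3 chk.py 9.2 && python3 -m creep '[[[0,0,0,-0.0029,-0.0067,0,0.01],[0,0,0,-0.0068,-0.0128,0,0.01],[0,0,0,-0.0115,-0.0183,0,0.01]]]' >/dev/null; python3 chk.py 9.2 && python3 -m creep '[[[0,0,0,-0.0054,-0.0048,0,0.01],[0,0,0,-0.0114,-0.0089,0,0.01]]]' >/dev/null; python3 chk.py
```

```text
t12.15 ang -1.3 R 51.0 resist 8.34 radial 0.74 Fz -6.3 Mz 0.02 q6 -0.92 gap 0.0185
t12.35 ang -17.7 R 50.6 resist 8.03 radial 0.89 Fz -7.6 Mz 0.01 q6 -0.95 gap 0.0186
t12.65 ang -42.6 R 50.4 resist 6.90 radial 0.23 Fz -8.8 Mz -0.02 q6 -0.98 gap 0.0186
t12.85 ang -59.2 R 50.5 resist 7.02 radial -0.42 Fz -8.6 Mz -0.01 q6 -1.01 gap 0.0182
```

```bash
python3 -m creep '[[[0,0,0,-0.0066,-0.0031,0,0.01],[0,0,0,-0.0135,-0.0053,0,0.01],[0,0,0,-0.0206,-0.0066,0,0.01]]]' >/dev/null; python3 chk.py 9.2 && python3 -m creep '[[[0,0,0,-0.0073,-0.0002,0,0.01],[0,0,0,-0.0145,0.0006,0,0.01]]]' >/dev/null; python3 chk.py 9.2 && python3 -m creep '[[[0,0,0,-0.007,0.0017,0,0.01],[0,0,0,-0.0137,0.0045,0,0.01],[0,0,0,-0.02,0.0081,0,0.01]]]' >/dev/null; python3 chk.py 9.2 && python3 -m creep '[[[0,0,0,-0.0057,0.0045,0,0.01],[0,0,0,-0.0107,0.0097,0,0.01]]]' >/dev/null; python3 chk.py
```

```text
t13.15 ang -84.0 R 50.7 resist 8.40 radial -1.74 Fz -11.1 Mz 0.00 q6 -1.03 gap 0.0188
t13.35 ang -100.3 R 51.0 resist 7.09 radial -1.81 Fz -10.4 Mz 0.03 q6 -1.03 gap 0.0187
t13.65 ang -124.5 R 51.6 resist 7.90 radial -2.69 Fz -11.8 Mz 0.04 q6 -1.03 gap 0.0184
t13.85 ang -140.3 R 52.0 resist 7.46 radial -1.45 Fz -11.6 Mz 0.01 q6 -1.01 gap 0.0188
```

```bash
python3 -m creep '[[[0,0,0,-0.0043,0.0059,0,0.01],[0,0,0,-0.0076,0.0123,0,0.01],[0,0,0,-0.0101,0.0191,0,0.01]]]' >/dev/null; python3 chk.py 9 && python3 -m creep '[[[0,0,0,-0.0015,0.0071,0,0.01],[0,0,0,-0.002,0.0143,0,0.01]]]' >/dev/null; python3 chk.py 9 && python3 -m creep '[[[0,0,0,0.0006,0.0073,0,0.01],[0,0,0,0.0021,0.0144,0,0.01],[0,0,0,0.0046,0.0212,0,0.01]]]' >/dev/null; python3 chk.py 9 && python3 -m creep '[[[0,0,0,0.0034,0.0064,0,0.01],[0,0,0,0.0077,0.0122,0,0.01]]]' >/dev/null; python3 chk.py
```

```text
t14.15 ang -163.9 R 52.6 resist 7.74 radial -2.62 Fz -10.5 Mz 0.01 q6 -0.98 gap 0.0185
t14.35 ang -179.5 R 53.0 resist 7.23 radial -1.51 Fz -10.1 Mz 0.03 q6 -0.94 gap 0.0186
t14.65 ang 156.9 R 53.4 resist 7.65 radial -0.03 Fz -6.6 Mz -0.06 q6 -0.89 gap 0.0187
t14.85 ang 141.3 R 53.5 resist 7.62 radial 0.45 Fz -5.2 Mz -0.01 q6 -0.86 gap 0.0185
```

```bash
python3 -m creep '[[[0,0,0,0.0051,0.0052,0,0.01],[0,0,0,0.0108,0.0097,0,0.01],[0,0,0,0.0171,0.0133,0,0.01]]]' >/dev/null; python3 chk.py 9 && python3 -m creep '[[[0,0,0,0.0067,0.0027,0,0.01],[0,0,0,0.0138,0.0044,0,0.01]]]' >/dev/null; python3 chk.py 9 && python3 -m creep '[[[0,0,0,0.0072,0.0008,0,0.01],[0,0,0,0.0144,0.0005,0,0.01]]]' >/dev/null; python3 chk.py
```

```text
t15.15 ang 118.3 R 53.5 resist 9.66 radial 0.73 Fz -1.7 Mz -0.05 q6 -0.83 gap 0.0188
t15.15 ang 118.3 R 53.5 resist 9.66 radial 0.73 Fz -1.7 Mz -0.05 q6 -0.83 gap 0.0188
t15.15 ang 118.3 R 53.5 resist 9.66 radial 0.73 Fz -1.7 Mz -0.05 q6 -0.83 gap 0.0188
```

```bash
python3 -m creep '[[[0,0,0,0.0033,0.0015,0,0.01],[0,0,0,0.0067,0.0027,0,0.01]]]' >/dev/null; python3 chk.py 11.2 && python3 -m creep '[[[0,0,0,0.0035,0.001,0,0.01]]]' >/dev/null; python3 chk.py 11.2 && python3 -m creep '[[[0,0,0,0.0035,0.0007,0,0.01]]]' >/dev/null; python3 chk.py
```

```text
t15.35 ang 110.6 R 53.5 resist 10.48 radial 1.23 Fz -1.7 Mz 0.02 q6 -0.83 gap 0.0188
t15.45 ang 106.9 R 53.4 resist 9.76 radial 1.12 Fz -0.5 Mz -0.01 q6 -0.82 gap 0.0184
t15.55 ang 103.2 R 53.4 resist 10.64 radial 1.82 Fz -0.7 Mz -0.04 q6 -0.82 gap 0.0184
```

```bash
python3 -m creep '[[[0,0,0,0.0036,0.0005,0,0.01]]]' >/dev/null; python3 chk.py 12.2 && python3 -m creep '[[[0,0,0,0.0036,0.0002,0,0.01]]]' >/dev/null; python3 chk.py 11.7 && python3 -m creep '[[[0,0,0,0.0027,0,0,0.01]]]' >/dev/null; python3 chk.py
```

```text
t15.65 ang 99.3 R 53.3 resist 11.61 radial 1.51 Fz -1.1 Mz -0.03 q6 -0.82 gap 0.0186
t15.75 ang 95.5 R 53.3 resist 12.41 radial 1.30 Fz -1.0 Mz -0.01 q6 -0.82 gap 0.0186
t15.75 ang 95.5 R 53.3 resist 12.41 radial 1.30 Fz -1.0 Mz -0.01 q6 -0.82 gap 0.0186
```

```bash
python3 -m creep '[[[0,0,0,0,0,0,0.01],[0,0,0,0,0,0,0.01],[0,0,0,0,0,0,0.01]]]' >/dev/null; python3 chk.py;  python3 - <<'E'
from h import *
q,d=optics.grab_frame("side"); cv2.imwrite("pics/tight.png",cv2.resize(q[130:290,250:380,::-1],None,fx=3.7,fy=3.7))
E
```

```text
t16.05 ang 95.1 R 53.3 resist 8.94 radial 1.06 Fz -2.7 Mz -0.00 q6 -0.82 gap 0.0187
```

View pics/tight.png

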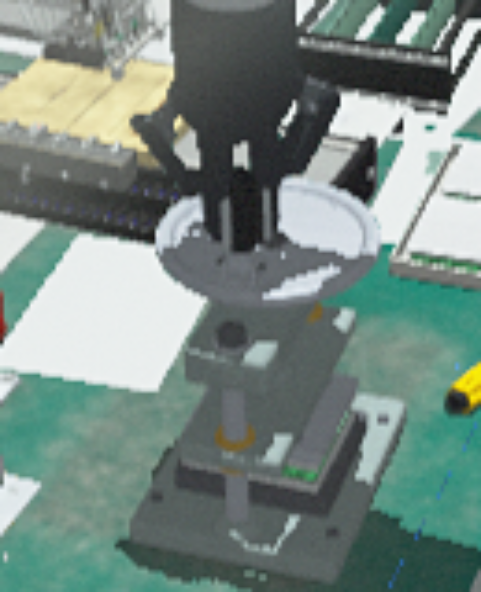

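```bash
python3 -m creep '[[[0,0,0,-0.0015,0,0,0.01],[0,0,0,-0.003,0,0,0.01],[0,0,0,-0.003,0,0,0.03],[0,0,0,-0.003,0,0,0.05],[0,0,0,-0.003,0,0,0.05]]]'; python3 chk.py; python3 -m creep '[[[0,0,0,0,0,0.02,0.05],[0,0,0,0,0,0.05,0.05],[0,0,-1.4,0,0,0.075,0.05],[0,0,-2.8,-0.001,0.015,0.075,0.03],[0,0,-4.2,-0.0026,0.0369,0.075,0]]]'; python3 -m creep '[[[0,0,-1.4,0,0,0,0],[0,0,-2.7,0,0,0,0],[0,0,-2.7,0,0,0,0]]]';python3 chk.py
```

```text
clock: 16.6
ee_pos: [0.4904, 0.091, 0.2447]
eef_rot: [0.001, 0.387, 0.922, 0.0]
ft_force: [0.4, -0.1, -1.1]
finger_gap: 0.0498
finger_force: 0.0
t16.60 ang 95.0 R 52.7 resist -0.43 radial -0.10 Fz -1.1 Mz 0.00 q6 -0.82 gap 0.0498
clock: 17.1
ee_pos: [0.488, 0.1278, 0.3204]
eef_rot: [0.002, 0.582, 0.813, 0.001]
ft_force: [0.4, -0.7, 0.2]
finger_gap: 0.022
finger_force: 0.0
clock: 17.4
ee_pos: [0.4873, 0.1281, 0.319]
eef_rot: [0.001, 0.688, 0.726, 0.0]
ft_force: [0.1, -0.2, -0.1]
finger_gap: -0.0002
finger_force: 0.0
t17.40 ang 94.9 R 90.0 resist -0.04 radial -0.19 Fz -0.1 Mz -0.01 q6 -0.02 gap -0.0002
```

```bash
python3 -m creep '[[[0,0,0,0,0,-0.02,0],[0,0,0,0,0,-0.035,0],[0,0,0,0,0,-0.047,0],[0,0,0,0,0,-0.047,0]]]'
python3 - <<'E'
from h import *
for n in("side","top"):
    q,d=optics.grab_frame(n); X=cloud(n,d); m=(q.max(2)<70)&(d>0)&(X[...,2]>.24)&(X[...,2]<.30)&(np.hypot(X[...,0]-.49,X[...,1]-.0916)<.018)
    print(n,m.sum(),X[m].min(0).round(4),X[m].max(0).round(4),np.median(X[m],0).round(4))
E
```

```text
clock: 17.8
ee_pos: [0.4858, 0.1279, 0.2688]
eef_rot: [-0.001, 0.688, 0.726, -0.001]
ft_force: [-0.0, 0.1, -0.3]
finger_gap: -0.0003
finger_force: 0.0
side 53 [0.4813 0.0878 0.2404] [0.4956 0.1017 0.2826] [0.4842 0.0949 0.2517]
top 80 [0.481  0.0797 0.2445] [0.4996 0.098  0.2964] [0.49   0.0861 0.2891]
```

```bash
python3 -m creep '[[[0,0,0,0.0021,-0.0155,0,0],[0,0,0,0.003,-0.0286,0,0],[0,0,0,0.004,-0.0417,-0.002,0],[0,0,0,0.0048,-0.0536,-0.008,0],[0,0,0,0.0055,-0.0636,-0.0165,0]]]'; python3 chk.py; python3 -m creep '[[[0,0,0,0.0003,-0.0037,-0.0055,0],[0,0,0,0.0005,-0.0074,-0.011,0],[0,0,0,0.0007,-0.0095,-0.017,0],[0,0,0,0.0009,-0.0117,-0.0225,0],[0,0,0,0.0009,-0.0117,-0.0235,0]]]'
```

```text
clock: 18.4
ee_pos: [0.4931, 0.0631, 0.255]
eef_rot: [0.001, 0.688, 0.726, 0.0]
ft_force: [0.2, 0.2, 1.8]
finger_gap: -0.0002
finger_force: 1.0
t18.40 ang 94.5 R 24.6 resist -0.22 radial 0.16 Fz 1.8 Mz 0.03 q6 -0.15 gap -0.0002
clock: 18.9
ee_pos: [0.4938, 0.053, 0.2317]
eef_rot: [0.0, 0.688, 0.726, 0.001]
ft_force: [-0.2, 1.0, 5.4]
finger_gap: -0.0001
finger_force: 3.0
```

```bash
python3 -m creep '[[[0,0,0,0,-0.002,-0.002,0],[0,0,0,0,-0.003,-0.004,0],[0,0,0,0,-0.003,-0.004,0]]]'; python3 -m creep '[[[0,0,0,0,0,0.004,0],[0,0,0,0,0,0.03,0],[0,0,0,0,0,0.075,0],[0,0,0,-0.04,-0.03,0.1,0],[0,0,0,-0.08,-0.06,0.1,0]]]'>/dev/null; python3 -m creep '[[[0,0,0,-0.03,-0.05,0,0],[0,0,0,-0.04,-0.1,0,0],[0,0,0,-0.05,-0.15,0,0],[0,0,0,-0.05,-0.2,0,0],[0,0,0,-0.05,-0.2,0,0]]]'
python3 - <<'E'
from h import *
out=[]
for n,(x,y) in(("side",(275,150)),("top",(230,165))):
    q,d=optics.grab_frame(n); X=cloud(n,d); out.append(cv2.resize(q[y:y+80,x:x+100,::-1],None,fx=4,fy=4))
    m=(q.max(2)<70)&(d>0)&(X[...,2]>.215)&(X[...,2]<.30)&(np.hypot(X[...,0]-.494,X[...,1]-.0397)<.06)
    P=X[m]; print(n,m.sum(),P.min(0).round(4),P.max(0).round(4))
    r=(P[:,:2]-[.494,.0397])@np.array([-.071,.997])
    for lo in np.arange(-.025,.045,.01):
        k=(r>=lo)&(r<lo+.01)
        if k.any(): print(lo.round(3),k.sum(),"z med/max",np.median(P[k,2]).round(4),P[k,2].max().round(4),"x",P[k,0].mean().round(4))
cv2.imwrite("pics/fold.png",np.hstack(out))
E
```

```text
clock: 19.2
ee_pos: [0.4956, 0.0527, 0.2311]
eef_rot: [0.0, 0.688, 0.726, 0.005]
ft_force: [-1.1, 10.8, 16.8]
finger_gap: 0.0003
finger_force: 8.3
clock: 20.2
ee_pos: [0.3664, -0.2105, 0.3258]
eef_rot: [-0.001, 0.69, 0.724, -0.0]
ft_force: [-0.6, 0.2, 0.4]
finger_gap: 0.0
finger_force: 0.0
side 97 [0.4843 0.0243 0.218 ] [0.5033 0.0762 0.2334]
-0.025 3 z med/max 0.2286 0.2291 x 0.4993
-0.015 15 z med/max 0.2288 0.2314 x 0.4922
-0.005 16 z med/max 0.2294 0.2332 x 0.4925
0.005 19 z med/max 0.2295 0.2322 x 0.4918
0.015 20 z med/max 0.2289 0.2334 x 0.4909
0.025 20 z med/max 0.2293 0.2329 x 0.4917
0.035 4 z med/max 0.228 0.2295 x 0.4875
top 134 [0.487  0.0228 0.2226] [0.5043 0.0742 0.2356]
-0.025 4 z med/max 0.23 0.232 x 0.4951
-0.015 29 z med/max 0.2313 0.2356 x 0.4962
-0.005 29 z med/max 0.2304 0.2337 x 0.4948
0.005 26 z med/max 0.2309 0.2351 x 0.4934
0.015 26 z med/max 0.2302 0.2341 x 0.4935
0.025 20 z med/max 0.2315 0.2347 x 0.4929
```

View pics/fold.png

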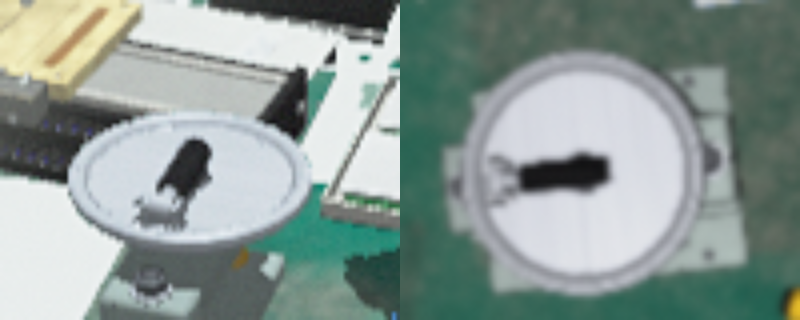

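Both views show the handle flat in the dish, its top level at about z 0.230 along its whole length. It points to about 94°, where the cranking stopped, and the arm is clear. Handing in.

```bash
python3 -c "
from plant import ctrl
print(ctrl.close_job())"
```

```text
the job is handed in; nothing more can be done
None
```

I've handed the job in, with no verdict shown: the press is nipped to about 80 N (estimated from the force felt at the handle, about 0.8 rad past touch), the handle is folded flat again, and the arm is clear without having gone near the roller or the waiting packs.

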